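# Set out bearings and sleeve in their nests

## Robot

A 6-joint arm with a two-finger parallel gripper is mounted at the origin on a cart in front of the work surface, level with it; the furniture and walls round the work are solid. World frame = base frame: x ahead of the robot, y to its left, z up, the work surface at z = 0. Lengths are in m, angles in rad, forces in N, time in s.
With the tool pointing down it reaches from about 0.2 to 0.875 m from the base axis. Payload 3.4 kg.
Tool frame: the origin (TCP) lies between the finger pads; the fingertips stand 25 mm ahead of it and the grasp point (between the pads) lies 6 mm ahead of it (r.nose_length is the z of the fingertips in the tool frame, in m); z points along the fingers, y is the line along which they close (so a half turn about z gives the same grasp; the last joint's range is limited). The gripper opens to 94 mm and grips with 3 to 60 N. Pads are 16 mm wide; open, the fingers measure 119 mm over their backs; the gripper's body (75 mm by 177 mm) begins 78 mm behind the grasp point.
Start: joints at [-1.298, 0.276, 1.505, -0, 1.361, -0.121], TCP at [0.221, -0.531, 0.23] pointing down, gripper open.
Joint ranges: [-2.89, 2.89], [-0.75, 2.08], [0.22, 2.7], [-1.18, 4.32], [0.11, 2.71], [-2.7, 2.7]. Speed limits (rad/s): [2.57, 2.57, 3.14, 3.14, 3.14, 3.14].

## Interface

Orientations are given as a unit quaternion [w, x, y, z].
In Python, from plant import r, gripper_to, inverse_kinematics, vision, models, telemetry gives the robot as it stands. Calls block until the motion is done:
- r.move_to(position, orientation): joint-space move of the TCP to a pose.
- r.move_l(position, rot=None, vel=0.15, guard=None): straight line of the TCP; rot=None keeps the orientation; vel is the mean speed in m/s. With guard (N) it stops when the force on the tool has changed by that much, and returns True; else False.
- r.movej(angles): joint-space move.
- gripper_to(opening, f_grip=None): finger opening in m; f_grip is the grip in N (None keeps the last); returns when the fingers have stopped.
- r.hold(seconds).
- inverse_kinematics(position, orientation): joint angles nearest the present ones, or None.
- vision.snapshot(name): name is "scene" or "top" or "wrist"; returns the picture (480x640x3 uint8, red, green, blue); there is no depth.
- vision.get_calibration(name): a dict with "fx", "fy", "cx", "cy" (pixels), "D" ([k1, k2, p1, p2, k3] as OpenCV has them; the pictures are not rectified), "position" and "orientation" of the camera in the world. Camera axes: x right, y down, z forward; pixel columns grow to the right and rows downward; lengths in m; the calibration is good to about 2 mm. A picture is of the moment at which its call begins: read the wrist's pose just before it. get_calibration takes no time and is no camera call; for the wrist camera it gives the pose at the moment of the call.
A pose or a line that the arm cannot do raises r.PlanningError and nothing moves.
- r.sign_off(): hands the job in; it is judged then, once.
Trained networks look in the newest picture that a camera, given by its name, has taken for a name from the list of things; names that differ only in an ending like _2 or _b are one class to them, and where a whole thing is asked for, a point or a joint stands for the part that bears it (a point fixed in the world has none). Each returns a list of dicts, best first, with "score" (0 to 1); they miss things now and then, are a little off and sometimes report something else, mostly with a low value. They report only what shows in the picture. A call takes as long as a camera call. They do not tell look-alikes from the thing itself.
- models.boxes_of(thing, camera): "at" ([x, y, z] in m, in world coordinates, good to about 4 mm: the middle of the surface that is visible of it).
- models.regions_of(thing, camera): "pixels" (480x640 bool, what is visible of it).
- models.mark_of(thing, camera): "at" ([x, y, z] in m, in world coordinates, good to about 4 mm: a listed point, or the origin of a listed thing).
Readings, each from a call of its own:
- telemetry.current_t(): time.
- telemetry.current_joints(): joint angles.
- telemetry.current_dq(): joint speeds.
- telemetry.current_joint_efforts(): joint torques, N m.
- telemetry.current_ee_pos(): TCP position.
- telemetry.current_tool_rot(): TCP orientation.
- telemetry.current_wrist_force(): force on the tool from outside, world axes, zero at the start.
- telemetry.current_torque(): the same for the moment, N m.
- telemetry.current_opening(): finger opening in m.
- telemetry.current_finger_force(): force on a finger pad.
Only numpy, scipy, OpenCV 4.12 (cv2) and the standard library are available. Lean on these libraries where they do the work, as an engineer would, in place of code of your own. Each camera call takes 0.05 s, during which the arm holds its last target. There are 200 camera calls.

## Task

Set the parts out for the next bearing test: put the large, the middle and the small ball bearing each into the round grey plastic nest of its own size, lying flat on the nest's floor, and stand the mandrel sleeve upright, flange down, in the hole of the square grey plastic block. Set each one down gently, do not drop it, and leave the tape roll and the small blue card box where they lie.

Things in the scene. Friction and masses are not known exactly. Their poses are not given: they have to be found in the camera images.
- bearing_large: the largest of the three loose ball bearings, a flat steel ring 62 mm across and 16 mm thick with a 30 mm bore; lies flat; origin at the centre of its underside, z up along its axis; may be gripped from above across its outside at any yaw
- bearing_middle: the middle of the three loose ball bearings, a flat steel ring 47 mm across and 14 mm thick with a 20 mm bore; lies flat; origin at the centre of its underside, z up along its axis; may be gripped from above across its outside at any yaw
- bearing_small: the smallest of the three loose ball bearings, a flat steel ring 35 mm across and 11 mm thick with a 15 mm bore; lies flat; origin at the centre of its underside, z up along its axis; may be gripped from above across its outside at any yaw
- sleeve: steel mandrel sleeve, 55 mm tall, standing upright on its wider end: a flange 32 mm across, body about 25 mm across above it (the gripped width is 26 to 30 mm); origin at the centre of its underside, z up along its axis; may be gripped from above at any yaw
- nest_large: fixed round grey plastic nest for the largest bearing: a shallow dish, flat floor 72 mm across and 3 mm above the table, flared rim 80 mm across inside at the top, 88 mm over all, 8 mm high above the table; origin at the centre of its underside (table level), z up
- nest_middle: fixed round grey plastic nest for the middle bearing: a shallow dish, flat floor 57 mm across and 3 mm above the table, flared rim 65 mm across inside at the top, 73 mm over all, 8 mm high above the table; origin at the centre of its underside (table level), z up
- nest_small: fixed round grey plastic nest for the smallest bearing: a shallow dish, flat floor 45 mm across and 3 mm above the table, flared rim 53 mm across inside at the top, 61 mm over all, 8 mm high above the table; origin at the centre of its underside (table level), z up
- sleeve_block: fixed square grey plastic block for the sleeve, 66 x 66 mm and 20 mm high, with one round blind hole of 46 mm diameter in its middle, 16 mm deep (its floor is 4 mm above the table), chamfered mouth; origin at the centre of its underside (table level), z up
- tape_roll: bystander: roll of black tape, 58 mm across and 19 mm high, lying flat among the bearings near the tall fixed bearing tester; origin at the centre of its underside; to be left alone. The tester head, 0.15 to 0.67 m high, fills y = -0.25 to 0.12 beyond x = 0.54: go from the parts on its left to the holders on its right past its near side, within 0.42 m of the base
- card_box: bystander: small blue card box, 53 x 52 x 18 mm, lying beside the nests; origin at the centre of its underside; to be left alone. (On the left, behind y = 0.29, a fixed vice 65 mm high stands beside the bearings)
Mind the look-alikes: they are no part of the job. Leave any orange, pink or red look-alike of the bearing_large alone.

How it is judged:
By the outcome, as a careful person would: the job done as asked, in the order asked, and still so for the second after the job is handed in, with the robot touching nothing.
It also fails if it takes over 128 s, if anything falls off the work surface, if the arm or the gripper's body presses on something with over 40 N, if the wrist force passes 120 N, or if a joint passes its speed limit or range.

## Working session

There is one attempt and no reset: what is moved stays moved. The work goes in short steps, each a Python script; the robot and the scene stay as the last script left them, time stands still between calls to the robot, and variables do not carry over. Pictures are saved under pics/ and viewed, at most 14 in all, crops included, and the job is handed in when it is done.

```bash
ls; mkdir -p pics
python3 - <<'E'
from plant import r, vision, models, telemetry
import cv2
for c in ["top","scene"]:
    im=vision.snapshot(c); cv2.imwrite(f"pics/{c}0.png",im[:,:,::-1])
    k=vision.get_calibration(c); print(c,k)
    for t in ["bearing_large","bearing_middle","bearing_small","sleeve","nest_large","nest_middle","nest_small","sleeve_block","tape_roll","card_box"]:
        print(t,[( [round(float(v),4) for v in d["at"]],round(d["score"],2)) for d in models.mark_of(t,c)])
print(telemetry.current_t())
E
```

```text
pics
top {'fx': 511.9788274806723, 'fy': 511.9788274806723, 'cx': 326.38617170906014, 'cy': 245.19846326511873, 'D': array([-0.1027037,  0.       ,  0.       ,  0.       ,  0.       ]), 'position': array([ 0.44970172, -0.06498403,  1.21199733]), 'orientation': array([ 0.04729485, -0.69479049,  0.71558071, -0.0545309 ])}
bearing_large [([0.4637, 0.0017, 0.0002], 0.83), ([0.6416, 0.2408, -0.0035], 0.75), ([0.8185, 0.1252, -0.0008], 0.65), ([0.7516, 0.2036, 0.0024], 0.44)]
bearing_middle [([0.5535, 0.2519, -0.0038], 0.88)]
bearing_small [([0.4428, 0.1036, 0.0035], 0.58)]
sleeve [([0.4265, 0.2043, -0.0006], 0.55)]
nest_large [([0.4262, -0.3336, -0.0019], 0.89)]
nest_middle [([0.5549, -0.3147, -0.001], 0.71), ([0.5552, 0.2491, -0.0004], 0.59)]
nest_small [([0.5378, -0.4238, -0.0005], 0.88)]
sleeve_block [([0.4398, -0.2235, -0.0019], 0.59)]
tape_roll [([0.5432, 0.1414, 0.0015], 0.77)]
card_box [([0.6685, -0.334, 0.0036], 0.73), ([0.4404, 0.1042, 0.0031], 0.68), ([0.6407, 0.2376, -0.0033], 0.27)]
scene {'fx': 448.3572539438573, 'fy': 448.3572539438573, 'cx': 318.62733210356856, 'cy': 240.67
[... 158 characters left out ...]
0.18072747, -0.30123252,  0.7974116 , -0.49064375])}
bearing_large [([0.4668, 0.0071, -0.0012], 0.97), ([0.818, 0.1301, 0.0005], 0.92), ([0.6414, 0.2403, -0.0012], 0.87), ([0.7547, 0.2019, 0.0022], 0.87)]
bearing_middle [([0.5467, 0.2555, 0.0008], 0.68)]
bearing_small [([0.4417, 0.1021, -0.001], 0.7), ([0.6702, -0.3389, 0.0012], 0.63)]
sleeve [([0.4275, 0.2059, -0.0013], 0.73)]
nest_large [([0.4306, -0.3331, 0.0005], 0.74)]
nest_middle [([0.5543, -0.3142, 0.0004], 0.74)]
nest_small [([0.543, -0.4296, 0.0029], 0.75)]
sleeve_block [([0.4401, -0.2217, -0.0003], 0.85)]
tape_roll [([0.5443, 0.1369, 0.0041], 0.65), ([0.4411, -0.222, -0.0043], 0.52)]
card_box [([0.6682, -0.3388, -0.0002], 0.7)]
1.1
```

View pics/top0.png

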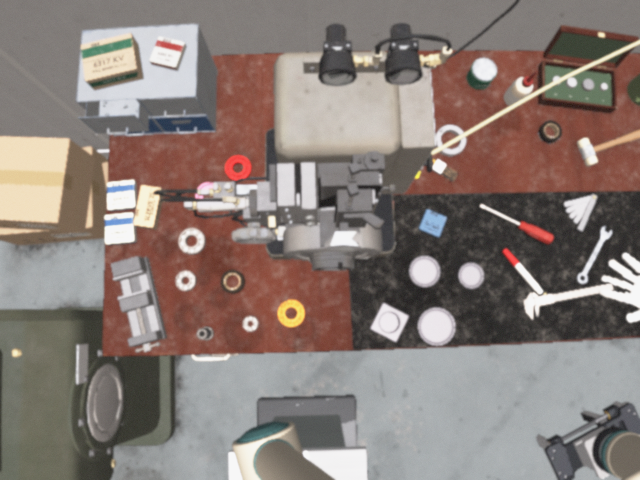

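View pics/scene0.png

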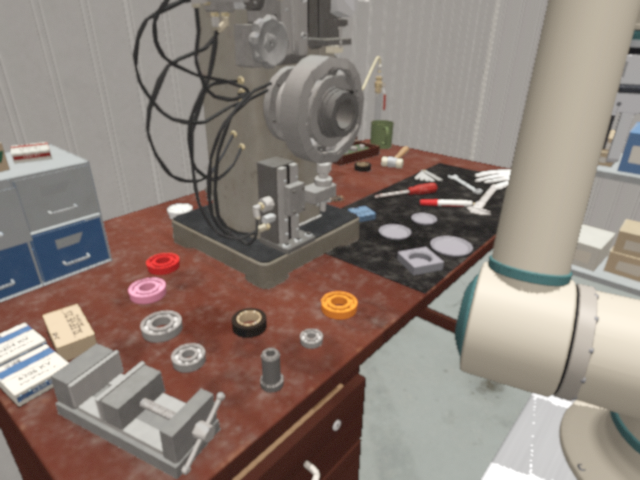

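Top view: the bearing_large candidates are orange at (291,313), red at (238,167), pink at (205,190) and plain steel at (190,240). The steel ring fits because the coloured ones are excluded. The middle bearing is at (185,281), the small one at (250,324), the sleeve at (205,334), the tape at (232,281), the nests at (436,325), (424,271) and (471,275), and the block at (390,322). I'll confirm in a crop.

```bash
cat > h.py <<'E'
import numpy as np, cv2
from scipy.spatial.transform import Rotation as R
from plant import r, gripper_to, inverse_kinematics, vision, models, telemetry
def quat(yaw):  # tool down; tool y (closing) axis at angle yaw in world xy
    y=np.array([np.cos(yaw),np.sin(yaw),0]); z=np.array([0,0,-1.]); x=np.cross(y,z)
    q=R.from_matrix(np.c_[x,y,z]).as_quat(); return np.r_[q[3],q[:3]]
def rays(k,px):
    K=np.array([[k["fx"],0,k["cx"]],[0,k["fy"],k["cy"]],[0,0,1]])
    n=cv2.undistortPoints(np.asarray(px,float).reshape(-1,1,2),K,k["D"]).reshape(-1,2)
    o=k["orientation"]; M=R.from_quat([o[1],o[2],o[3],o[0]]).as_matrix()
    return np.c_[n,np.ones(len(n))]@M.T
def plane(k,px,z):
    d=rays(k,px); p=k["position"]; return p+d*((z-p[2])/d[:,2])[:,None]
def locate(thing,k,z,near=None,cam="wrist"):
    """outline of each found region, carried to the plane z, circle/hull centre there"""
    out=[]
    for g in models.regions_of(thing,cam):
        c=max(cv2.findContours(g["pixels"].astype(np.uint8),cv2.RETR_EXTERNAL,cv2.CHAIN_APPROX_NONE)[0],key=len).reshape(-1,2)
        if len(c)<8: continue
        edge=c.min()<=1 or c[:,0].max()>637 or c[:,1].max()>477
        P=plane(k,cv2.convexHull(c).reshape(-1,2),z)[:,:2].astype(np.float32)
        e=cv2.fitEllipse(plane(k,c,z)[:,:2].astype(np.float32)*1000)
        out.append((thing,np.round(np.array(e[0])/1000,4),np.round(e[1],1),round(g["score"],2),"EDGE" if edge else ""))
    if near is not None: out=[o for o in out if np.hypot(*(o[1]-near))<.03]
    return out
E
python3 - <<'E'
from h import *
a=cv2.imread("pics/top0.png")[140:350,130:320]; b=cv2.imread("pics/scene0.png")[240:400,120:370]
a=cv2.resize(a,(380,420),interpolation=3); b=cv2.resize(b,(420,269),interpolation=3)
cv2.imwrite("pics/crop.png",np.hstack([a,cv2.copyMakeBorder(b,0,151,0,0,0)]))
k=vision.get_calibration("wrist"); print(k); p=telemetry.current_ee_pos(); q=telemetry.current_tool_rot(); print(p,q)
M=R.from_quat([q[1],q[2],q[3],q[0]]).as_matrix(); print(M, "cam in tool",M.T@(k["position"]-p))
for P in [(.43,-.33,.3),(.555,-.315,.03),(.64,.24,.03),(.43,.2,.05)]:
    for y in (0,np.pi/2,np.pi):
        s=inverse_kinematics(P,quat(y)); print(P,round(y,2),None if s is None else np.round(s,2))
E
```

```text
{'fx': 330.70606313314346, 'fy': 330.70606313314346, 'cx': 321.92639545028186, 'cy': 241.16474617981, 'D': array([-0.01135896,  0.        ,  0.        ,  0.        ,  0.        ]), 'position': array([ 0.28545392, -0.50401218,  0.38569236]), 'orientation': array([ 0.1019931 ,  0.82562095, -0.5508112 , -0.06748684])}
[ 0.22062317 -0.53104088  0.23050462] [ 7.19355773e-05  9.80674404e-01  1.95646896e-01 -2.12478334e-07]
[[ 9.23444584e-01  3.83731807e-01  2.77312008e-05]
 [ 3.83731807e-01 -9.23444573e-01 -1.41173900e-04]
 [-2.85646890e-05  1.41007617e-04 -9.99999990e-01]] cam in tool [ 7.02349460e-02 -6.00048931e-05 -1.55189756e-01]
(0.43, -0.33, 0.3) 0 [-0.78  0.19  1.45 -0.    1.5  -0.78]
(0.43, -0.33, 0.3) 1.57 [-0.78  0.19  1.45 -0.    1.5  -2.35]
(0.43, -0.33, 0.3) 3.14 [-0.78  0.19  1.45 -0.    1.5   2.36]
(0.555, -0.315, 0.03) 0 [-0.63  0.53  1.63 -0.    0.98 -0.63]
(0.555, -0.315, 0.03) 1.57 [-0.63  0.53  1.63 -0.    0.98 -2.2 ]
(0.555, -0.315, 0.03) 3.14 [-0.63  0.53  1.63 -0.    0.98  2.52]
(0.64, 0.24, 0.03) 0 [ 0.26  0.59  1.52 -0.    1.04  0.26]
(0.64, 0.24, 0.03) 1.57 [ 0.26  0.59  1.52 -0.    1.04 -1.31]
(0.64, 0.24, 0.03) 3.14 None
(0.43, 0.2, 0.05) 0 [ 0.29  0.31  1.98 -0.    0.86  0.29]
(0.43, 0.2, 0.05) 1.57 [ 0.29  0.31  1.98 -0.    0.86 -1.28]
(0.43, 0.2, 0.05) 3.14 None
```

View pics/crop.png

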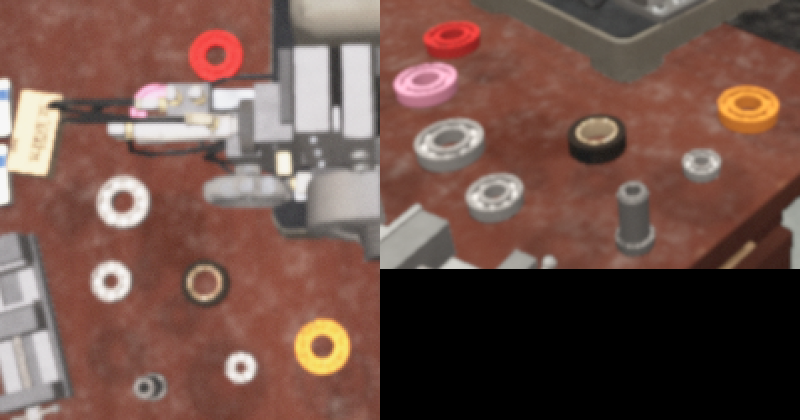

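The crop confirms it: the only uncoloured large ring is the steel one at top pixel (190,240), and the others are red, pink and orange. Next I'll measure the holders from the wrist camera and see how wide the arm is.

Run:
```python
from h import *
# height of tester's leftmost pipes: top (180,195) ray vs scene
kt=vision.get_calibration("top");ks=vision.get_calibration("scene")
for z in (.1,.2,.3,.4): print("pipe z",z,plane(kt,[(165,190),(190,205)],z)[:,:2].round(3).tolist())
r.move_to([.45,-.36,.28],quat(-1.18))
k=vision.get_calibration("wrist"); im=vision.snapshot("wrist"); cv2.imwrite("pics/w_nests.png",im[:,:,::-1])
for t,z in [("nest_large",.008),("nest_middle",.008),("nest_small",.008),("sleeve_block",.02)]: print(locate(t,k,z))
im=vision.snapshot("top"); cv2.imwrite("pics/top1.png",im[:,:,::-1]); 
for t,z in [("nest_large",.008),("nest_middle",.008),("nest_small",.008),("sleeve_block",.02)]: print("top",locate(t,kt,z,cam="top"))
print(telemetry.current_t(),telemetry.current_ee_pos())
```

```text
pipe z 0.1 [[0.747, 0.28], [0.71, 0.223]]
pipe z 0.2 [[0.72, 0.249], [0.687, 0.197]]
pipe z 0.3 [[0.693, 0.218], [0.664, 0.171]]
pipe z 0.4 [[0.667, 0.187], [0.64, 0.145]]
[('nest_large', array([ 0.4242, -0.3336]), array([85.7, 86.9]), 0.76, '')]
[('nest_middle', array([ 0.5555, -0.3121]), array([72.1, 72.3]), 0.76, '')]
[('nest_small', array([ 0.5417, -0.4237]), array([59.5, 59.8]), 0.6, '')]
[('sleeve_block', array([ 0.4397, -0.2226]), array([77.5, 79.8]), 0.81, '')]
top [('nest_large', array([ 0.424 , -0.3285]), array([77.9, 90.9]), 0.67, '')]
top [('nest_middle', array([ 0.5539, -0.31  ]), array([66.8, 66.9]), 0.74, '')]
top [('nest_small', array([ 0.542 , -0.4213]), array([57. , 57.7]), 0.87, '')]
top [('sleeve_block', array([ 0.4396, -0.2198]), array([73.1, 74.6]), 0.84, '')]
2.7167 [ 0.44977889 -0.36027172  0.27995508]
```

View pics/w_nests.png

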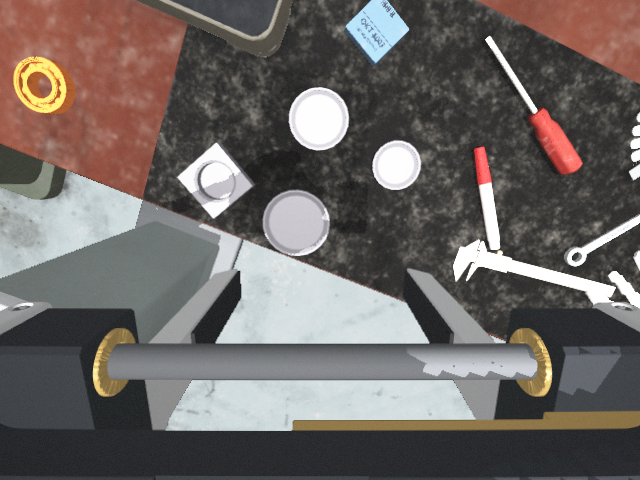

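View pics/top1.png

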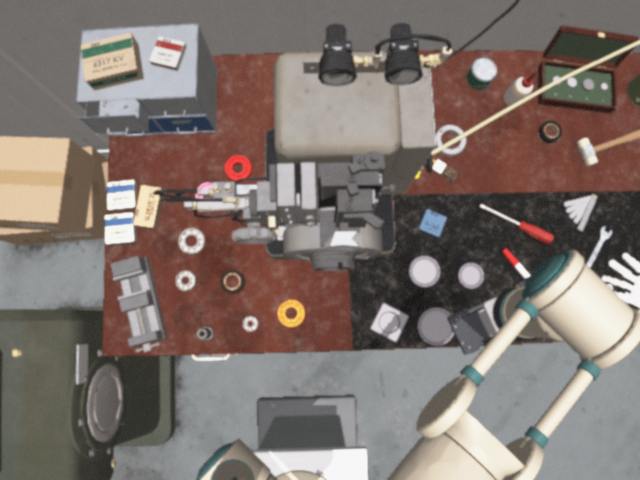

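Wrist view: nest_large at (296,222), nest_middle at (319,119), nest_small at (396,165), block at (215,180), all fitted with the right diameters. Top view: the forearm and wrist block lie to the right of the tool, so they stay clear at the nests. On the left side the tester needs checking.

Run:
```python
from h import *
kt=vision.get_calibration("top");ks=vision.get_calibration("scene")
def tri(a,b):
    da=rays(kt,[a])[0]; db=rays(ks,[b])[0]; A=np.c_[da,-db]; s=np.linalg.lstsq(A,ks["position"]-kt["position"],rcond=None)[0]
    pa=kt["position"]+da*s[0]; pb=ks["position"]+db*s[1]; return pa.round(3),round(float(np.linalg.norm(pa-pb)),3)
for a in [(165,190),(190,205),(205,203)]:
    c=[(tri(a,b),b) for b in [(u,v) for u in range(130,260,5) for v in range(0,260,5)]]; c=[x for x in c if x[0][1]<.008]
    c.sort(key=lambda x:x[0][0][2]); print(a,[(x[0][0].tolist(),x[1]) for x in c[::max(1,len(c)//8)]])
q=telemetry.current_joints()
r.move_to([.25,-.28,.30],quat(-1.4)); r.move_to([.36,.05,.30],quat(-1.57)); r.move_to([.35,.2,.28],quat(-1.57))
k=vision.get_calibration("wrist"); im=vision.snapshot("wrist"); cv2.imwrite("pics/w_parts.png",im[:,:,::-1])
for t,z in [("bearing_large",.016),("bearing_middle",.014),("bearing_small",.011),("sleeve",.055),("tape_roll",.019)]: print(locate(t,k,z), [np.round(d["at"],4).tolist() for d in models.mark_of(t,"wrist")])
a=vision.snapshot("top");b=vision.snapshot("scene")
cv2.imwrite("pics/both.png",cv2.resize(np.hstack([a[100:480,60:460],b[:380]]),(800,292),interpolation=3)[:,:,::-1])
print(telemetry.current_t(),telemetry.current_joints())
```

```text
(165, 190) [([0.694, 0.219, 0.297], (130, 140)), ([0.684, 0.207, 0.336], (130, 110)), ([0.678, 0.2, 0.358], (140, 95)), ([0.672, 0.194, 0.38], (135, 75)), ([0.667, 0.188, 0.399], (140, 60)), ([0.663, 0.182, 0.415], (140, 45)), ([0.658, 0.177, 0.434], (145, 30)), ([0.653, 0.171, 0.451], (150, 15)), ([0.649, 0.167, 0.466], (160, 5))]
(190, 205) [([0.709, 0.222, 0.104], (140, 255)), ([0.695, 0.206, 0.165], (145, 220)), ([0.683, 0.193, 0.217], (160, 190)), ([0.671, 0.179, 0.269], (160, 155)), ([0.66, 0.168, 0.314], (170, 125)), ([0.651, 0.157, 0.354], (175, 95)), ([0.642, 0.148, 0.391], (175, 65)), ([0.634, 0.139, 0.425], (190, 40)), ([0.626, 0.13, 0.46], (195, 10))]
(205, 203) [([0.716, 0.192, 0.089], (155, 255)), ([0.701, 0.177, 0.155], (165, 220)), ([0.687, 0.163, 0.214], (170, 185)), ([0.675, 0.152, 0.264], (180, 155)), ([0.663, 0.14, 0.314], (180, 120)), ([0.653, 0.13, 0.358], (190, 90)), ([0.643, 0.121, 0.399], (200, 60)), ([0.634, 0.112, 0.437], (205, 30)), ([0.626, 0.105, 0.47], (205, 0))]
[('bearing_large', array([0.4659, 0.0079]), array([60.4, 65.7]), 0.82, '')] [[0.4672, 0.0083, 0.0042]]
[('bearing_middle', array([0.5478, 0.2529]), array([45.4, 48.3]), 0.8, ''), ('bearing_middle', array([0.4442, 0.1034]), array([33.8, 36.5]), 0.34, '')] [[0.5488, 0.2528, -0.0014]]
[('bearing_small', array([0.4446, 0.1029]), array([32.7, 36.1]), 0.89, '')] [[0.4438, 0.1029, 0.0004]]
[('sleeve', array([0.424 , 0.2046]), array([26.6, 28.4]), 0.57, '')] [[0.4245, 0.203, 0.0035]]
[('tape_roll', array([0.5424, 0.1428]), array([55.2, 59.9]), 0.66, ''), ('tape_roll', array([0.4241, 0.2057]), array([30.2, 30.4]), 0.2, '')] [[0.5402, 0.1404, -0.0019]]
6.2083 [ 3.46002789e-01 -1.71050519e-02  1.73397157e+00 -3.03717364e-05
  1.42466568e+00  1.91608796e+00]
```

View pics/both.png

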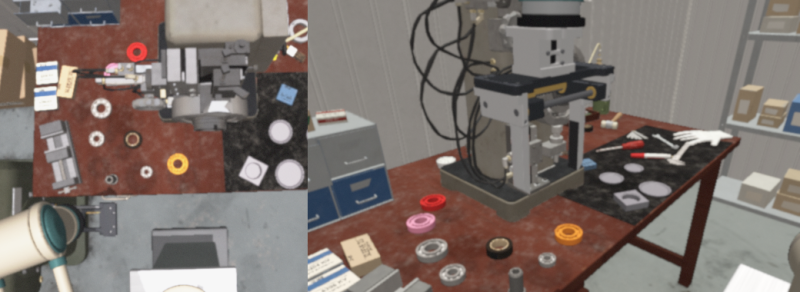

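View pics/w_parts.png

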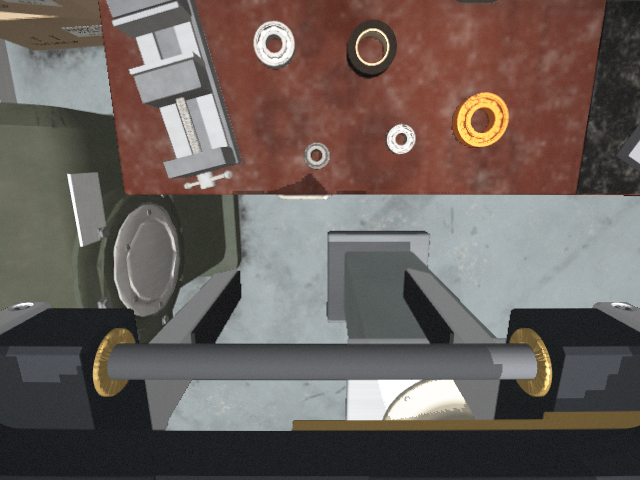

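Left wrist view: middle at (274,44), tape at (372,48), small at (401,138), orange at (481,119), sleeve at (317,155). The large steel ring is just out of frame. I'll hover nearer to measure the large and middle bearings and check the arm's clearance.

Run:
```python
from h import *
r.move_l([.47,.26,.25],vel=.2)
k=vision.get_calibration("wrist"); im=vision.snapshot("wrist")
for t,z in [("bearing_large",.016),("bearing_middle",.014),("bearing_small",.011)]: print(locate(t,k,z))
r.move_to([.53,.26,.2],quat(0))
a=vision.snapshot("top");b=vision.snapshot("scene")
cv2.imwrite("pics/both2.png",np.hstack([a[100:480,0:400],cv2.resize(b,(400,300))[:,:] if 0 else b[60:440,60:460]])[:,:,::-1])
print(telemetry.current_t(),telemetry.current_joints())
```

```text
[('bearing_large', array([0.6422, 0.2406]), array([60.2, 63.4]), 0.73, ''), ('bearing_large', array([0.4669, 0.0092]), array([61.4, 69.3]), 0.56, '')]
[('bearing_middle', array([0.5492, 0.2539]), array([46.2, 47. ]), 0.61, '')]
[('bearing_small', array([0.4452, 0.1031]), array([34.7, 38. ]), 0.76, ''), ('bearing_small', array([0.4202, 0.2033]), array([31.8, 48.5]), 0.18, '')]
8.775 [3.38318549e-01 3.16330766e-01 1.52206251e+00 6.13464724e-05
 1.30270109e+00 3.38585986e-01]
```

View pics/both2.png

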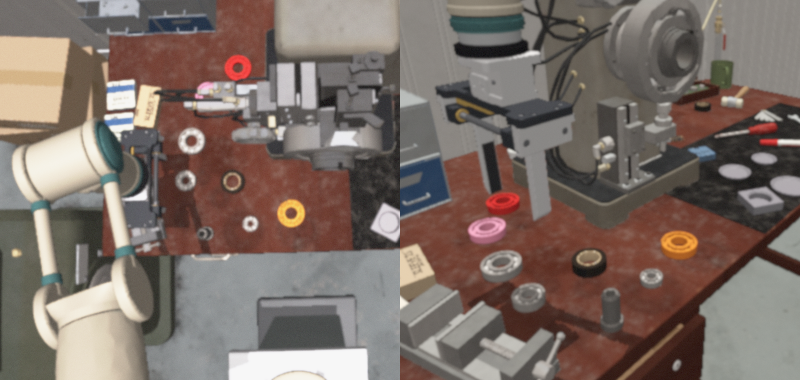

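Run:
```python
from h import *
k=vision.get_calibration("top")
for z in (.3,.35,.4,.45,.5,.55): print(z,plane(k,[(120,250),(25,275),(118,160+100),(545,270),(630,340)],z)[:,:2].round(3).tolist())
```

```text
0.3 [[0.584, 0.3], [0.542, 0.482], [0.566, 0.303], [0.525, -0.475], [0.39, -0.629]]
0.35 [[0.577, 0.28], [0.537, 0.452], [0.559, 0.283], [0.52, -0.452], [0.393, -0.598]]
0.4 [[0.569, 0.26], [0.532, 0.422], [0.553, 0.263], [0.516, -0.43], [0.396, -0.567]]
0.45 [[0.562, 0.24], [0.527, 0.392], [0.547, 0.243], [0.512, -0.407], [0.4, -0.536]]
0.5 [[0.555, 0.22], [0.522, 0.362], [0.54, 0.223], [0.508, -0.385], [0.403, -0.505]]
0.55 [[0.547, 0.2], [0.517, 0.332], [0.534, 0.202], [0.504, -0.362], [0.406, -0.475]]
```

The wrist block spans about ±65 mm around the tool, 0.35 m above the TCP. That's close to the tester head at nest_middle, so I'll lean the tool 10° about its closing axis, away from the tester, for the large and middle bearings. Large first.

```bash
cat >> h.py <<'E'
def ori(yaw,lean=0.):
    y=np.array([np.cos(yaw),np.sin(yaw),0]); xt=np.array([-np.sin(yaw),np.cos(yaw),0]); c,s=np.cos(lean),np.sin(lean)
    x=c*xt-s*np.array([0,0,1.]); z=-s*xt-c*np.array([0,0,1.])
    q=R.from_matrix(np.c_[x,y,z]).as_quat(); return np.r_[q[3],q[:3]], z
def tip(xy,zt,yaw,lean=0.):   # TCP pose that puts the middle of the fingertips at (xy,zt)
    q,z=ori(yaw,lean); return np.array([*xy,zt])-r.nose_length*z, q
def line(xy,zt,yaw,lean=0.,**kw):
    p,q=tip(xy,zt,yaw,lean); return r.move_l(p,q,**kw)
def pick(xy,zt,width,yaw,lean,f):
    gripper_to(min(.094,width+.022)); line(xy,zt+.05,yaw,lean,vel=.12)
    hit=line(xy,zt,yaw,lean,vel=.05,guard=8); gripper_to(max(0,width-.01),f)
    print("pick hit",hit,"opening",round(telemetry.current_opening(),4),"pad",telemetry.current_finger_force())
    line(xy,zt+.01,yaw,lean,vel=.03); line(xy,zt+.09,yaw,lean,vel=.12)
    print("lifted opening",round(telemetry.current_opening(),4),"Fz",round(telemetry.current_wrist_force()[2],2))
def refine(thing,z,prior):
    k=vision.get_calibration("wrist"); vision.snapshot("wrist"); o=locate(thing,k,z,prior); print(o)
    return (o[0][1]+prior)/2 if o and np.hypot(*(o[0][1]-prior))<.006 else np.array(prior)
def place(xy,zt,open_to,yaw,lean):  # zt: tip height at rest on the floor
    line(xy,zt+.06,yaw,lean,vel=.12); line(xy,zt+.006,yaw,lean,vel=.06)
    hit=line(xy,zt-.002,yaw,lean,vel=.015,guard=4); p=telemetry.current_ee_pos()
    q,z=ori(yaw,lean); print("set hit",hit,"tip z",round(p[2]+r.nose_length*z[2],4),"want",zt)
    gripper_to(open_to); line(xy,zt+.02,yaw,lean,vel=.04); line(xy,zt+.10,yaw,lean,vel=.12)
E
python3 - <<'E'
from h import *
L=np.deg2rad(10); B=(.642,.2406)
line((.56,.26),.15,0,L,vel=.15)
pick(B,.009,.062,0,L,30)
line((.40,.23),.16,0,L,vel=.2)
vision.snapshot("wrist")
for P,y in [((.36,.05),0.8),((.28,-.25),2.2),((.38,-.36),np.pi)]:
    p,q=tip(P,.18,y,L); r.move_to(p,q)
print(telemetry.current_t(),telemetry.current_opening())
n=refine("nest_large",.008,np.array([.425,-.3334])); print(n)
place(n,.012,.062+.016,np.pi,L)
im=vision.snapshot("wrist"); cv2.imwrite("pics/p1.png",im[:,:,::-1])
k=vision.get_calibration("wrist")
print(locate("nest_large",k,.008),locate("bearing_large",k,.019),telemetry.current_t())
E
```

```text
pick hit False opening 0.0596 pad 30.000241931411438
lifted opening 0.0596 Fz -1.84Traceback (most recent call last):
  File "<stdin>", line 8, in <module>
plant.PlanningError: the arm cannot take that pose within its joint ranges
```

Run:
```python
from h import *
L=np.deg2rad(10)
print(telemetry.current_ee_pos(),telemetry.current_joints().round(2),telemetry.current_t())
for P,y in [((.36,.05),-.8),((.28,-.25),-2.2),((.30,-.30),-2.2),((.38,-.36),-np.pi),((.36,.05),-.8),((.36,.05),0),((.36,.05),0.8),((.425,-.333),-np.pi),((.425,-.333),-2.8),((.425,-.333),0)]:
    s=inverse_kinematics(*tip(P,.15,y,L)); print(P,y,None if s is None else np.round(s,2))
```

```text
[0.35747947 0.05313887 0.20469522] [ 0.09 -0.09  2.01 -0.15  1.11 -0.65] 16.3083
(0.36, 0.05) -0.8 [ 0.07  0.09  1.91 -0.12  1.28  0.91]
(0.28, -0.25) -2.2 [-0.87  0.12  1.87 -0.04  1.32  1.34]
(0.3, -0.3) -2.2 [-0.91  0.2   1.78 -0.05  1.34  1.31]
(0.38, -0.36) -3.141592653589793 [-0.97  0.31  1.61  0.1   1.36  2.15]
(0.36, 0.05) -0.8 [ 0.07  0.09  1.91 -0.12  1.28  0.91]
(0.36, 0.05) 0 [ 0.13  0.02  1.98 -0.19  1.17  0.21]
(0.36, 0.05) 0.8 [ 0.09 -0.06  2.06 -0.15  1.03 -0.64]
(0.425, -0.333) -3.141592653589793 [-0.88  0.33  1.58  0.11  1.36  2.24]
(0.425, -0.333) -2.8 [-0.84  0.35  1.55  0.07  1.4   1.94]
(0.425, -0.333) 0 [-0.7   0.21  1.76 -0.15  1.07 -0.63]
```

Run:
```python
from h import *
L=np.deg2rad(10)
for P,y in [((.36,.05),-.8),((.28,-.25),-2.2),((.38,-.36),-np.pi)]:
    r.move_to(*tip(P,.18,y,L))
print(telemetry.current_t(),telemetry.current_opening())
n=refine("nest_large",.008,np.array([.425,-.3334])); print(n)
place(n,.012,.062+.016,np.pi,L)
im=vision.snapshot("wrist"); cv2.imwrite("pics/p1.png",im[:,:,::-1])
k=vision.get_calibration("wrist")
print(locate("nest_large",k,.008),locate("bearing_large",k,.019),telemetry.current_t())
```

```text
19.6917 0.059535736494696734
[('nest_large', array([ 0.4276, -0.3371]), array([75.7, 90.3]), 0.71, '')]
[ 0.4263  -0.33525]
set hit True tip z 0.0121 want 0.012
[('nest_large', array([ 0.4249, -0.3332]), array([87.3, 87.6]), 0.94, '')] [('bearing_large', array([ 0.4266, -0.3362]), array([60.7, 65.2]), 0.76, '')] 24.575
```

View pics/p1.png

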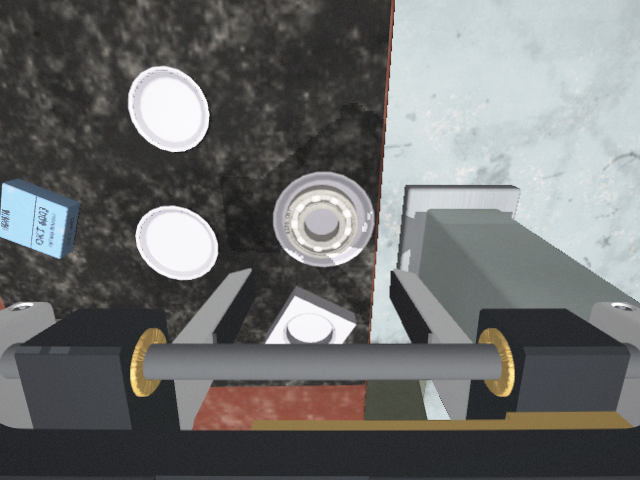

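The large bearing (321,223) lies inside its nest (323,220), and the set-down height (12.1 mm against 12.0 mm expected) confirms it is flat. Next, the middle bearing.

Run:
```python
from h import *
L=np.deg2rad(10); k=vision.get_calibration("wrist")
for t,z in [("nest_middle",.008),("nest_small",.008),("sleeve_block",.02)]: print(locate(t,k,z))
o=locate("nest_middle",k,.008,(.555,-.313)); n=(np.array([.5552,-.3130])*2+o[0][1])/3 if o else np.array([.5552,-.3130]); print(n)
for P,y in [((.28,-.25),-2.2),((.36,.05),-.8),((.42,.23),0)]: r.move_to(*tip(P,.15,y,L))
pick((.5487,.2533),.0083,.047,0,L,30)
line((.42,.23),.15,0,L,vel=.2)
for P,y in [((.36,.05),-.8),((.28,-.25),-2.2),((.44,-.38),-np.pi)]: r.move_to(*tip(P,.15,y,L))
print(telemetry.current_t(),telemetry.current_opening())
line(n+[-.03,-.02],.10,-np.pi,L,vel=.12)
place(n,.0113,.047+.014,-np.pi,L)
line((.50,-.38),.15,-np.pi,L,vel=.15)
k=vision.get_calibration("wrist"); im=vision.snapshot("wrist"); cv2.imwrite("pics/p2.png",im[:,:,::-1])
print(locate("nest_middle",k,.008),locate("bearing_middle",k,.017),locate("nest_small",k,.008),telemetry.current_t())
```

```text
[('nest_middle', array([ 0.5555, -0.3119]), array([71.8, 72.3]), 0.81, ''), ('nest_middle', array([ 0.5418, -0.4232]), array([60. , 60.6]), 0.33, '')]
[('nest_small', array([ 0.5418, -0.4232]), array([59.9, 60.2]), 0.7, '')]
[('sleeve_block', array([ 0.4392, -0.2367]), array([64., 85.]), 0.85, '')]
[ 0.5553     -0.31263333]
pick hit False opening 0.0446 pad 30.000252788008765
lifted opening 0.0442 Fz -1.76
36.125 0.04444259789825408
set hit True tip z 0.0115 want 0.0113
[('nest_middle', array([ 0.5558, -0.3122]), array([66.1, 68.1]), 0.79, ''), ('nest_middle', array([ 0.5545, -0.3136]), array([46.8, 52.6]), 0.2, '')] [('bearing_middle', array([ 0.5533, -0.3181]), array([44.4, 49.6]), 0.91, '')] [('nest_small', array([ 0.5421, -0.4235]), array([58.9, 59.7]), 0.84, '')] 42.1667
```

View pics/p2.png

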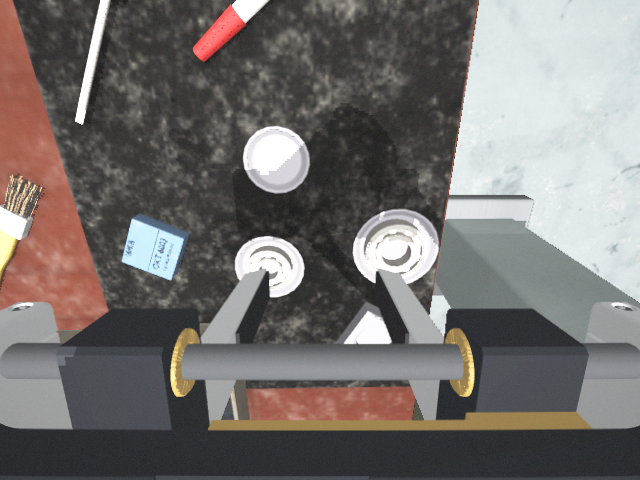

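The middle bearing (271,268) is in its nest (270,267), and its seat height is right (11.5 mm against 11.3 mm). Next come the small bearing and then the sleeve, both with a vertical tool and checks on the grip.

```bash
cat > s34.py <<'E'
from h import *
Y=np.pi/2; L=np.deg2rad(10)
go=lambda P,z,y,l=0: r.move_to(*tip(P,z,y,l))
def out(): go((.28,-.25),.16,Y); go((.33,.05),.16,Y)
def back(): go((.33,.05),.16,Y); go((.28,-.25),.16,Y)
go((.28,-.25),.16,-2.2,L); go((.30,-.15),.16,-.8); out(); go((.38,.12),.12,Y)
pick((.4447,.103),.0063,.035,Y,0,30)
line((.36,.10),.14,Y,vel=.2); back()
o=telemetry.current_opening(); print(telemetry.current_t(),o); assert .030<o<.037
go((.46,-.40),.13,Y); place((.5418,-.4235),.0093,.035+.014,Y,0)
go((.40,-.36),.15,Y); out(); go((.36,.19),.13,Y)
k=vision.get_calibration("wrist"); im=vision.snapshot("wrist"); print(locate("sleeve",k,.055))
go((.40,.2),.13,Y)
pick((.424,.204),.027,.026,Y,0,30)
o=telemetry.current_opening(); assert .022<o<.032
line((.36,.18),.16,Y,vel=.2); back()
go((.38,-.22),.15,Y); print(telemetry.current_t(),telemetry.current_opening())
place((.4398,-.2226),.031,.046,Y,0)
go((.30,-.30),.2,Y)
print(telemetry.current_t())
k=vision.get_calibration("top"); a=vision.snapshot("top")
for n,zn,b,zb in [("nest_large",.008,"bearing_large",.019),("nest_middle",.008,"bearing_middle",.017),("nest_small",.008,"bearing_small",.014)]: print(locate(n,k,zn,cam="top"),locate(b,k,zb,cam="top"))
cv2.imwrite("pics/end_top.png",cv2.resize(a[200:360,340:540],(800,600),interpolation=3)[:,:,::-1])
E
python3 s34.py
```

```text
pick hit False opening 0.0323 pad 30.000514090061188
lifted opening 0.0327 Fz -0.04
54.5083 0.03235926778720697
set hit True tip z 0.0095 want 0.0093
[('sleeve', array([0.412, 0.203]), array([25.8, 50.9]), 0.91, '')]
pick hit False opening 0.0265 pad 29.97001473675482
lifted opening 0.0269 Fz -2.2
70.0833 0.026673169507964813
set hit True tip z 0.0312 want 0.031
75.1583
[('nest_large', array([ 0.4258, -0.3313]), array([85.9, 89.1]), 0.71, '')] [('bearing_large', array([ 0.4279, -0.3309]), array([60.6, 62.5]), 0.89, ''), ('bearing_large', array([0.8196, 0.1283]), array([56.4, 58. ]), 0.69, ''), ('bearing_large', array([0.7766, 0.2049]), array([16.2, 34.7]), 0.66, ''), ('bearing_large', array([0.4667, 0.0076]), array([58.6, 61.6]), 0.59, '')]
[('nest_middle', array([ 0.5549, -0.3106]), array([68.6, 69.2]), 0.93, '')] [('bearing_middle', array([ 0.5535, -0.3101]), array([43.5, 45.3]), 0.78, '')]
[('nest_small', array([ 0.5417, -0.4217]), array([53.2, 56.5]), 0.9, '')] [('bearing_small', array([ 0.541 , -0.4218]), array([29.2, 33.2]), 0.65, '')]
```

Run:
```python
from h import *
r.move_to([.40,-.40,.28],quat(-1.18))
im=vision.snapshot("wrist"); cv2.imwrite("pics/end_w.png",cv2.resize(im[40:280,140:460],(800,600),interpolation=3)[:,:,::-1]); print(telemetry.current_t(),telemetry.current_wrist_force())
```

```text
77.9333 [0.43701752 0.039582   0.57818615]
```

View pics/end_w.png

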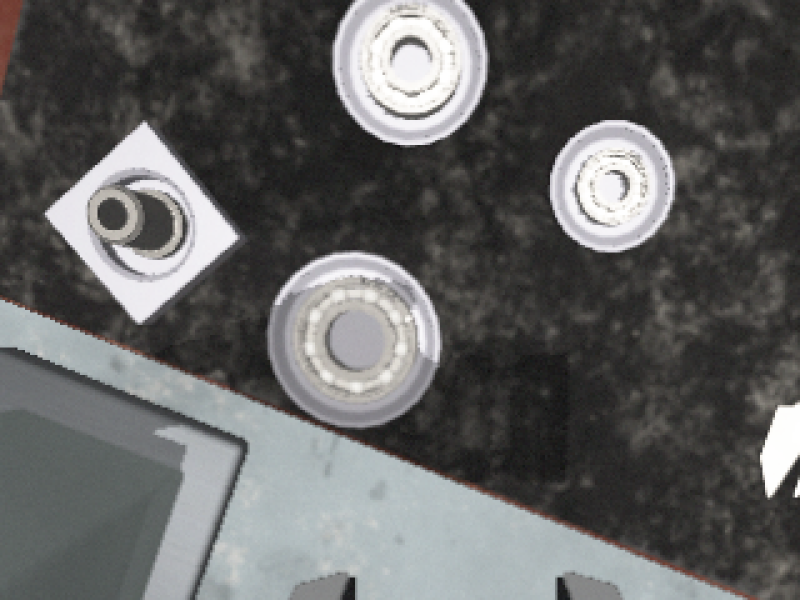

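View pics/end_top.png

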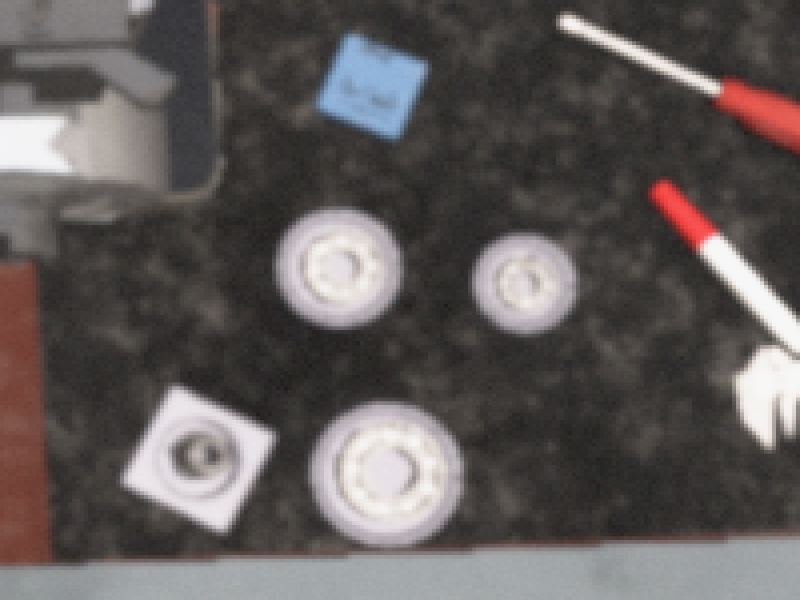

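Both end views show the three bearings flat and centred in their own nests (top crop: large (388,472), middle (340,266), small (524,282)). The sleeve stands upright in the block's hole at (200,455), and the card box is where it was. Handing in.

```bash
python3 -c "
from plant import r
print(r.sign_off())"
```

```text
the job is handed in; nothing more can be done
None
```

The job is handed in at about 78 s: the large, middle and small bearings lie flat in their own nests, the sleeve stands flange down in the block's hole, and I never reached for the tape roll, card box or coloured look-alikes.

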